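# Clamp the reference cell in the sample holder with its ball knob

### The job

Stand the square white reference cell upright in the pocket of the sample holder, between its two jaws, and let go of it. Then turn the holder's smooth ball knob clockwise (seen from above) until the sprung jaw holds the cell properly: its spring pressed in about half-way, neither loose nor so tight that the cell could crack. Leave the other things on the bench where they are.

Things in the scene. Friction and masses are not known exactly. Their poses are not given: they have to be found in the camera images.
- cell_mid (a point): The reference cell, loose: a white square block 22 x 22 mm, 46 mm tall, with a black round cap 16 mm across, 8 mm tall on top (54 mm in all), about 60 g, standing upright on the bench. This point is its centre, 27 mm above its underside; x, y are square to its side faces, z up. Any side may face the jaws.
- holder: Sample holder, fixed: an aluminium deck 90 mm in x, 200 mm in y, 20 mm high; origin at bench level, z up. Along its y axis: a grey gear housing (56 x 60 mm, top 50 mm above the bench) centred at y = -65 mm with the ball knob on top, then the sprung jaw, the pocket, and the fixed dark jaw (40 mm wide in x, 30 mm tall above the deck), its face at y = +60 mm.
- pocket (a point): Point on the pocket's floor (deck top, 20 mm above the bench) on the holder's centre line, 14.5 mm from the fixed jaw's face; holder's axes. The cell stands here. Two low rails, 5 mm high, 28 mm apart in x, keep it on the centre line; the sides in x are else open, so fingers closing along x can set it down. Opening between the jaws along y: 29 to 38 mm at the start.
- ball (a point): Centre of the ball knob: a smooth slippery black ball 40 mm across (friction about 0.3) on a thin upright steel stem, its centre 84 mm above the bench, 34 mm above the gear housing. It turns about the vertical; no mark shows its angle. It slips unless gripped firmly (50 N or more) across its widest part, at the height of its centre.
- knob: The same knob as a mechanism (origin on its axis, 30 mm under the ball's centre). Clockwise from above closes the sprung jaw; it takes about 1.1 to 2 rad in all, so you may have to regrasp. It has 0.2 N m of friction, either way, and stays where it is left. Every newton by which the jaw presses adds about 0.01 N m, anticlockwise from above, to the torque felt, turning or at rest.
- fixed_jaw: The clamping jaws. The fixed jaw, a dark steel block 40 mm wide in x, 14 mm thick, 30 mm tall (origin: centre of its underside). The sprung jaw facing it is an aluminium block on a steel carriage, spring in the 10 mm gap between: when it has pinned the cell it stops, and turning on presses the spring (2.5 N per mm, 8 mm travel). 4 mm (10 N) is right; nearly closed (19 N) the cell cracks.
- vial: Bystander: a round white vial with black cap, 24 mm across, 55 mm tall, loose, near the cell; origin at its underside.
- jar: Bystander: a squat round amber jar with white lid, 38 mm across, 45 mm tall, loose, near the cell; origin at its underside.
- lens_ring: Bystander: a black ring 40 mm across, 12 mm tall, lying loose on the bench just beside the holder, on its +x side; origin at its underside.
Not all that is in view belongs to the job. What is meant by the holder is not brown, and is the larger of those in its own colour.

How it is judged:
On the way, in this order (a step that is already met when the one before it is completed fails the run):
1. the cell stands upright on the pocket floor between the jaws, let go, and not yet clamped (x of cell_mid in the frame of pocket between -0.005 and 0.005 m and y of cell_mid in the frame of pocket between -0.02 and 0.006 m and z of cell_mid in the frame of pocket between 0.024 and 0.029 m and angle between cell_mid's own z axis and vertical below 0.06 rad and contact force between the fingers and cell below 0.1 N and contact force between fixed_jaw and cell below 3 N), for 0.2 s.
2. the cell is clamped with 7 to 15 N (contact force between fixed_jaw and cell between 7 and 15 N), for 0.2 s.
At the end, for the whole second after the job is handed in: the cell stands upright (within 0.06 rad) on the pocket floor, within 5 mm of the holder's centre line, at rest against the fixed jaw, clamped with 7 to 15 N (spring pressed in 2.8 to 6 mm of its 8) (all of step 2 and x of cell_mid in the frame of pocket between -0.005 and 0.005 m and y of cell_mid in the frame of pocket between -0.02 and 0.006 m and z of cell_mid in the frame of pocket between 0.024 and 0.029 m and angle between cell_mid's own z axis and vertical below 0.06 rad and linear speed of cell below 0.01 m/s); the robot touches nothing.
It fails at once if the cell is clamped with more than 19 N (it cracks) (contact force between fixed_jaw and cell above 19 N).
It fails at once if the cell is tipped over (angle between cell_mid's own z axis and vertical above 0.6 rad).
It fails at once if the vial is moved more than 20 mm (distance of vial from where it was at the start of the episode above 0.02 m).
It fails at once if the jar is moved more than 20 mm (distance of jar from where it was at the start of the episode above 0.02 m).
It fails at once if the lens ring is moved more than 20 mm (distance of lens_ring from where it was at the start of the episode above 0.02 m).
It also fails if it takes over 67 s, if anything falls off the work surface, if the arm or the gripper's body presses on something with over 40 N, if the wrist force passes 120 N, or if a joint passes its speed limit or range.

### The arm

A 6-joint arm with a two-finger parallel gripper is mounted at the origin on the work surface. World frame = base frame: x ahead of the robot, y to its left, z up, the work surface at z = 0. Lengths are in m, angles in rad, forces in N, time in s.
With the tool pointing down it reaches from about 0.35 to 0.775 m from the base axis. Payload 7.3 kg.
Tool frame: the origin (TCP) lies at the very end of the fingers, on their centre line; the grasp point (between the pads) lies grip_point_offset behind it (grip_point_offset is the distance from the TCP to the grasp point, in m); z points along the fingers, y is the direction in which the jaws open and shut (so a half turn about z gives the same grasp; the last joint's range is limited). The gripper opens to 92 mm and grips with 3 to 60 N. Pads are 19 mm wide; open, the fingers measure 130 mm over their backs; the gripper's body (75 mm by 190 mm) begins 47 mm behind the grasp point.
Start: joints at [1.196, 0.342, 1.524, -0, 1.275, -0.146], TCP at [0.119, 0.511, 0.227] pointing down, gripper open.
Joint ranges: [-2.53, 2.53], [-0.77, 2.02], [0.04, 2.7], [-1, 4.14], [0.28, 2.66], [-3.11, 3.11]. Speed limits (rad/s): [2.57, 2.57, 3.14, 3.14, 3.14, 3.14].

### API

Orientations are given as [roll, pitch, yaw] about the fixed x, y, z axes, in that order (R = Rz(yaw) Ry(pitch) Rx(roll)).
In Python, from cell import * gives the robot as it stands.
- The arm moves only by the shell command python3 -m inch 'ROWS' [OPENING] [FORCE]. ROWS is JSON, a list that holds one entry, the list of rows, each a list of 4 numbers: the shift along the tool's x, y, z in mm, then the turn about the tool's z in rad. In form: [[[x, y, z, roll], ...]]. A call has 1 to 10 rows; each row shifts and turns the commanded pose from where the row before left it, along the tool's axes as they then stand; what a row does not reach is not made up. A row lasts 1/8 s, in which the tool goes at most 62.5 mm and 10.7 degrees, less where a joint would pass 70% of its speed; a pose out of reach is approached as far as the arm can. A call with a gripper value outside its range is refused whole. OPENING is the closure, from -1 (fully open) to 1 (shut), set as the call begins (- or left out, the last holds). The fingers move at their own pace and stop on an object; FORCE is the grip in N (left out, the last holds). Time passes only in rows, so rows that do not move let the fingers close. It gives the time, the measured TCP pose, the force and the opening at its end, in the units of the state.
- observe(): the state, without advancing time (a new reading comes with each control period).
- read_camera(name): name is "scene" or "side" or "wrist"; returns a dict with "img" (400x640x3 uint8, blue, green, red), "fx", "fy", "cx", "cy" (pixels), "eye" and "rotation" of the camera in the world; the wrist camera has in their place "T_tool_cam" (4x4, takes a point from camera to tool coordinates, whose origin is the TCP and whose axes are the flange's). Camera axes: x right, y down, z forward; pixel columns grow to the right and rows downward; lengths in m; the calibration is good to about 2 mm. A picture is of the moment at which its call begins: read the wrist's pose just before it. There is no depth.
- hand_in(): hands the job in, once; it reports no verdict.
Trained networks look in the newest picture that a camera, given by its name, has taken for a name from the list of things; names that differ only in an ending like _2 or _b are one class to them, and where a whole thing is asked for, a point or a joint stands for the part that bears it (a point fixed in the world has none). Each returns a list of dicts, best first, with "conf" (0 to 1); they miss things now and then, are a little off and sometimes report something else, mostly with a low value. They report only what shows in the picture. A call takes as long as a camera call. They do not tell look-alikes from the thing itself.
- boxes_of(camera, label): "at" ([row, column] in pixels, amid what is visible of it).
- place_of(camera, label): "at" ([row, column] in pixels: a listed point, or the origin of a listed thing).
The state is a dict: "time": time; "qpos": joint angles; "qvel": joint speeds; "joint_efforts": joint torques, N m; "tool_pos": TCP position; "tool_rot": TCP orientation; "contact_force": force on the tool from outside, world axes, zero at the start; "torque": the same for the moment, N m; "opening": finger opening in m.
Only numpy, scipy, OpenCV 4.12 (cv2) and the standard library are available. Lean on these libraries where they do the work, as an engineer would, in place of code of your own. Each camera call takes 0.05 s, during which the arm holds its last target. There are 200 camera calls.

## Working session

There is one attempt and no reset: what is moved stays moved. The work goes in short steps, Python scripts to look and compute and a shell command to move; the robot and the scene stay as the last step left them, time stands still between calls to the robot, and variables do not carry over. Pictures are saved under pics/ and viewed, about 8 in all and at most 12, crops included, and the job is handed in when it is done.

```bash
ls; mkdir -p pics
cat > h.py <<'E'
import numpy as np, cv2
from cell import *
from scipy.spatial.transform import Rotation as R
def cam(n):
    s=observe(); c=read_camera(n)
    if n=="wrist":
        T=np.eye(4); T[:3,3]=s["tool_pos"]
        r=np.array(s["tool_rot"]); T[:3,:3]=R.from_euler('xyz',r).as_matrix() if r.size==3 else r
        T=T@np.array(c["T_tool_cam"]); c["E"],c["Q"]=T[:3,3],T[:3,:3]
    else: c["E"],c["Q"]=np.array(c["eye"]),np.array(c["rotation"])
    return c
def plane(c,at,z):
    d=c["Q"]@np.array([(at[1]-c["cx"])/c["fx"],(at[0]-c["cy"])/c["fy"],1]); return c["E"]+d*(z-c["E"][2])/d[2]
def proj(c,p):
    q=c["Q"].T@(np.array(p)-c["E"]); return [c["cy"]+c["fy"]*q[1]/q[2], c["cx"]+c["fx"]*q[0]/q[2]]
E
cat > a.py <<'E'
from h import *
Z={"cell_mid":.027,"pocket":.02,"ball":.084,"knob":.054,"holder":0,"fixed_jaw":.02,"vial":0,"jar":0,"lens_ring":0}
s=observe(); print(s)
for n in ("scene","side","wrist"):
    c=cam(n); cv2.imwrite(f"pics/{n}0.png",c["img"]); print(n,np.round(c["E"],3),c["fx"])
    for l,z in Z.items():
        for o in place_of(n,l)[:3]: print(n,l,round(o["conf"],2),np.round(o["at"]),np.round(plane(c,o["at"],z)[:2],4))
E
python3 a.py
```

```text
pics
{'time': 0.0, 'qpos': array([ 1.19599800e+00,  3.42729787e-01,  1.52500531e+00,  2.70545410e-05,
        1.27543349e+00, -1.46041245e-01]), 'qvel': array([ 2.56014071e-03, -9.22345146e-05,  9.73320254e-04, -7.77986728e-04,
       -3.15178109e-04,  2.58936125e-04]), 'joint_efforts': array([-1.13132042e-03, -4.31247067e+01, -2.44225323e+01,  7.17013143e-02,
        5.61280386e-02, -1.27172584e-04]), 'tool_pos': array([0.11889168, 0.51093789, 0.2260454 ]), 'tool_rot': array([-3.14003727e+00, -2.54928165e-04,  2.91282748e+00]), 'contact_force': array([-0.29884852, -0.28314411,  0.73583491]), 'torque': array([0.01094962, 0.00792329, 0.01892721]), 'opening': 0.09204722753301255}
scene [ 1.043 -0.16   0.523] 363.23985952055097Traceback (most recent call last):
  File "a.py", line 7, in <module>
    for o in place_of(n,l)[:3]: print(n,l,round(o["conf"],2),np.round(o["at"]),np.round(plane(c,o["at"],z)[:2],4))
                                                                                        ~~~~~^^^^^^^^^^^^^
  File "h.py", line 13, in plane
    d=c["Q"]@np.array([(at[1]-c["cx"])/c["fx"],(at[0]-c["cy"])/c["fy"],1]); return c["E"]+d*(z-c["E"][2])/d[2]
                                                                                                          ~^^^
IndexError: invalid index to scalar variable.
```

```bash
sed -i 's/else: c\["E"\],c\["Q"\]=.*/else:\n        r=np.array(c["rotation"]); c["E"],c["Q"]=np.array(c["eye"]),(R.from_euler("xyz",r).as_matrix() if r.size==3 else r)/' h.py
sed -i 's/^s=observe.*//' a.py
python3 a.py; python3 -c "
import cv2,numpy as np
a=[cv2.imread(f'pics/{n}0.png') for n in ('scene','side','wrist')]
cv2.imwrite('pics/ab.png',cv2.resize(np.vstack(a[:2]),(800,1000))[:, :] if 0 else np.vstack([cv2.resize(x,(480,300)) for x in a[:2]]))"
```

```text
scene [ 1.043 -0.16   0.523] 363.23985952055097
scene cell_mid 0.63 [239. 378.] [0.5981 0.1816]
scene cell_mid 0.63 [258. 276.] [ 0.5528 -0.0213]
scene pocket 0.98 [256. 265.] [ 0.5321 -0.0372]
scene pocket 0.87 [179. 320.] [0.3322 0.1821]
scene pocket 0.68 [171. 438.] [0.4419 0.4756]
scene ball 0.75 [157. 403.] [0.4293 0.3614]
scene ball 0.66 [236. 201.] [ 0.4929 -0.1397]
scene ball 0.64 [162. 290.] [0.3197 0.1088]
scene knob 0.6 [251. 201.] [ 0.4974 -0.1466]
scene knob 0.51 [165. 402.] [0.4197 0.3722]
scene knob 0.49 [238. 377.] [0.6206 0.1615]
scene holder 0.89 [177. 422.] [0.4236 0.4406]
scene holder 0.64 [187. 306.] [0.3192 0.1488]
scene holder 0.58 [265. 243.] [ 0.515  -0.0794]
scene fixed_jaw 0.61 [180. 326.] [0.3437 0.1945]
scene fixed_jaw 0.47 [259. 276.] [ 0.5491 -0.0208]
scene vial 0.6 [212. 396.] [0.514  0.2888]
scene jar 0.85 [212. 342.] [0.4556 0.1784]
scene lens_ring 0.61 [298. 266.] [ 0.6135 -0.0658]
side [0.357 0.75  0.831] 393.9796513698843
side cell_mid 0.72 [138. 330.] [ 0.5078 -0.1845]
side cell_mid 0.66 [224. 270.] [0.5921 0.1773]
side pocket 0.63 [245. 369.] [0.337  0.1838]
side pocket 0.63 [356. 302.] [0.436  0.4815]
side pocket 0.61 [172. 316.] [ 0.5189 -0.037 ]
side ball 0.68 [134. 334.] [ 0.4887 -0.136 ]
side ball 0.55 [217. 393.] [0.2915 0.1353]
side knob 0.6 [300. 316.] [0.4303 0.3724]
side knob 0.47 [225. 395.] [0.2837 0.1339]
side holder 0.95 [245. 382.] [0.3044 0.1606]
side holder 0.86 [164. 319.] [ 0.5213 -0.092 ]
side holder 0.78 [336. 311.] [0.4289 0.4307]
side fixed_jaw 0.69 [364. 297.] [0.4426 0.4988]
side fixed_jaw 0.51 [179. 310.] [ 0.5298 -0.0051]
side fixed_jaw 0.41 [252. 369.] [0.3357 0.2034]
side vial 0.74 [270. 289.] [0.516  0.2823]
side jar 0.65 [242. 326.] [0.445 0.182]
side lens_ring 0.42 [167. 292.] [ 0.5982 -0.0606]
wrist [0.042 0.528 0.385] 318.3089619683359
```

View pics/scene0.png

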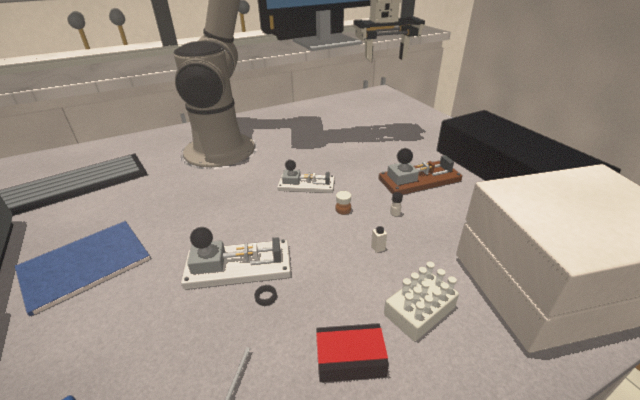

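View pics/side0.png

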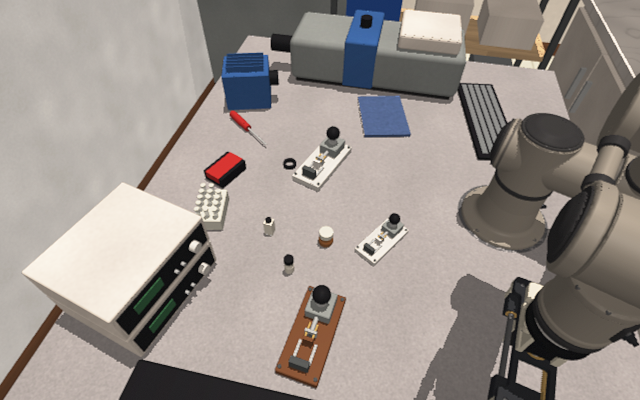

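```bash
cat > go.py <<'E'
import sys
from h import *
x,y,z,yaw=map(float,sys.argv[1:5])
s=observe(); M=R.from_euler('xyz',s["tool_rot"])
d=M.inv().apply(np.array([x,y,z])-s["tool_pos"])*1000
dy=(yaw-s["tool_rot"][2]+np.pi)%(2*np.pi)-np.pi
print("t",s["time"],"shift mm",d.round(1),"roll(tool z)",round(-dy,3),"q6",round(s["qpos"][5],2),"F",s["contact_force"].round(1),"pos",np.round(s["tool_pos"],4),"rpy",np.round(s["tool_rot"],4),"op",s["opening"])
E
python3 - <<'E'
from h import *
a=cv2.imread("pics/scene0.png");b=cv2.imread("pics/side0.png")
f=lambda im,r,c:cv2.resize(im[r:r+100,c:c+130],(520,400)) if 0 else cv2.resize(im[r:r+90,c:c+120],(400,300),interpolation=cv2.INTER_CUBIC)
cv2.imwrite("pics/crop1.png",np.vstack([np.hstack([f(a,215,175),f(a,190,310)]),np.hstack([f(b,115,270),f(b,200,230)])]))
c=cam("wrist"); print(c["T_tool_cam"])
E
for p in "0.595 0.179 0.25 2.9128" "0.525 -0.037 0.25 2.817"; do python3 go.py $p; done
```

```text
[[-8.43891620e-04 -9.55873428e-01 -2.93777597e-01  7.92944079e-02]
 [ 9.99999443e-01 -6.20258265e-04 -8.54397197e-04 -1.13886963e-03]
 [ 6.34477596e-04 -2.93778154e-01  9.55873419e-01 -1.58187556e-01]
 [ 0.00000000e+00  0.00000000e+00  0.00000000e+00  1.00000000e+00]]
t 1.65 shift mm [-538.9 -215.7  -23.3] roll(tool z) -0.0 q6 -0.15 F [1.2 0.3 0.1] pos [0.1191 0.5113 0.2268] rpy [3.1415 0.     2.9128] op 0.09181614249605063
t 1.65 shift mm [-519.7 -442.   -23.3] roll(tool z) 0.096 q6 -0.15 F [1.2 0.3 0.1] pos [0.1191 0.5113 0.2268] rpy [3.1415 0.     2.9128] op 0.09181614249605063
```

View pics/crop1.png

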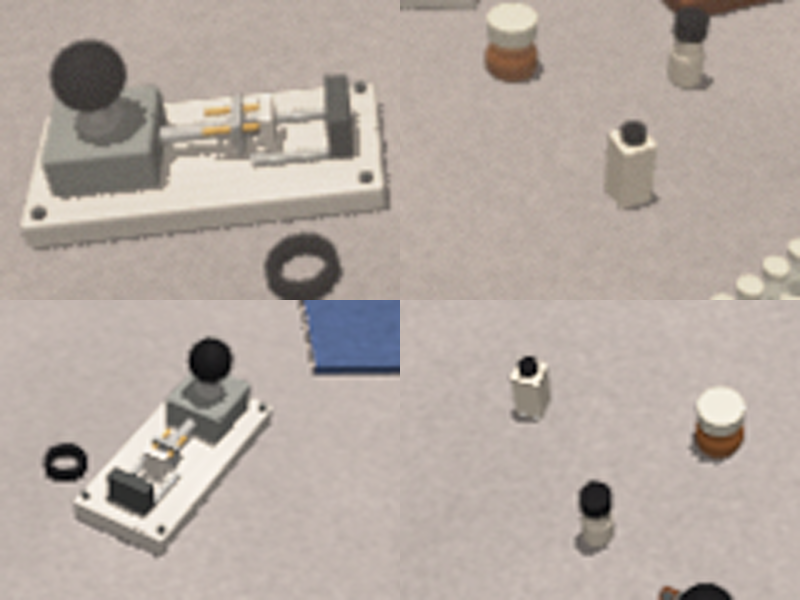

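The candidates are the brown holder at scene (col 420, row 177), which is ruled out by colour, the small white one at (306,187), and the large white one at (240,262). The crop shows the large white one with the ring on its +x side, so that is the target. The square cell with the black cap is at scene (378,239). The round vial is at (396,205) and the jar at (343,203).

```bash
python3 -m inch '[[[-54,-21.6,-2.3,0],[-54,-21.6,-2.3,0],[-54,-21.6,-2.3,0],[-54,-21.6,-2.3,0],[-54,-21.6,-2.3,0],[-54,-21.6,-2.3,0],[-54,-21.6,-2.3,0],[-54,-21.6,-2.3,0],[-54,-21.6,-2.3,0],[-54,-21.6,-2.3,0]]]' -1 20
python3 -m inch '[[[0,0,0,0],[0,0,0,0]]]'
cat > w.py <<'E'
from h import *
import sys
c=cam("wrist"); cv2.imwrite(f"pics/{sys.argv[1]}.png",c["img"])
Z={"cell_mid":.027,"pocket":.02,"ball":.084,"holder":0,"fixed_jaw":.02,"vial":0,"jar":0,"lens_ring":0}
for l,z in Z.items():
    for o in place_of("wrist",l)[:2]: print(l,round(o["conf"],2),np.round(o["at"],1),np.round(plane(c,o["at"],z)[:2],4))
E
python3 go.py 0.595 0.179 0.25 2.9128; python3 w.py w1; python3 -c "from cell import *;print(grip_point_offset)"
```

```text
time: 2.9
tool_pos: [0.5975, 0.1772, 0.2499]
tool_rot: [3.141, 0.0, 2.913]
contact_force: [0.9, 1.1, 0.5]
opening: 0.092
time: 3.15
tool_pos: [0.5955, 0.1786, 0.2492]
tool_rot: [-3.142, -0.001, 2.912]
contact_force: [-0.2, 1.8, 0.1]
opening: 0.0919
t 3.15 shift mm [ 0.6  0.3 -0.8] roll(tool z) -0.001 q6 -1.17 F [-0.2  1.8  0.1] pos [0.5955 0.1786 0.2492] rpy [-3.1416e+00 -1.3000e-03  2.9123e+00] op 0.0919098287681733
cell_mid 0.77 [171.6 320.5] [0.5977 0.1777]
pocket 0.64 [160.5 135.3] [ 0.5338 -0.0409]
ball 0.44 [150.5 113.2] [ 0.5165 -0.0197]
holder 0.65 [152.2 112.6] [ 0.5179 -0.0772]
fixed_jaw 0.59 [155.6 159.1] [ 0.5348 -0.0102]
vial 0.89 [ 84.1 394.2] [0.5189 0.2874]
jar 0.69 [ 39.2 296.6] [0.4445 0.1851]
lens_ring 0.73 [217.3 147.3] [ 0.6113 -0.0678]
0.0188
```

View pics/w1.png

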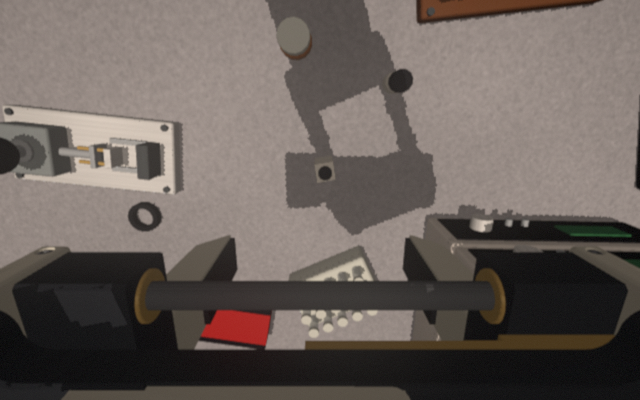

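The picture shows the cell's cap at (col 324, row 172), almost square to the image, in the gripper's shadow. The vial is at (400,80), the jar at (294,38), the ring at (145,216), and the holder's pocket at about (120,156). Next I measure the yaw angles numerically.

Run:
```python
from h import *
c=cam("wrist"); im=c["img"]; 
b=im[155:190,305:345]; g=b.min(2); t,m=cv2.threshold(g,0,255,cv2.THRESH_OTSU); print(t)
big=cv2.resize(b,None,fx=10,fy=10,interpolation=cv2.INTER_CUBIC)
h=im[95:215,0:200]; big2=cv2.resize(h,(583,350),interpolation=cv2.INTER_CUBIC)[:, :400]
cv2.imwrite("pics/c2.png",np.hstack([big[:350,:400],big2]))
# deck outline
g=cv2.cvtColor(im,cv2.COLOR_BGR2GRAY)[90:210,0:200]; m=(g>185).astype(np.uint8)*255
cs=max(cv2.findContours(m,0,2)[0],key=cv2.contourArea); r=cv2.minAreaRect(cs); print(r)
for q in cv2.boxPoints(r): print(q+[0,90],plane(c,[q[1]+90,q[0]],.02))
```

```text
61.0
((103.35069274902344, 60.668495178222656), (145.1977996826172, 68.77790832519531), 6.009005546569824)
[ 27.5506897  177.26850128] [ 0.52381181 -0.18058021  0.02      ]
[ 34.75068665 108.86849022] [ 0.45064442 -0.13205043  0.02      ]
[179.1506958  124.06848907] [0.50555593 0.02691674 0.02      ]
[171.95069885 192.46849823] [ 0.58338364 -0.01186524  0.02      ]
```

View pics/c2.png

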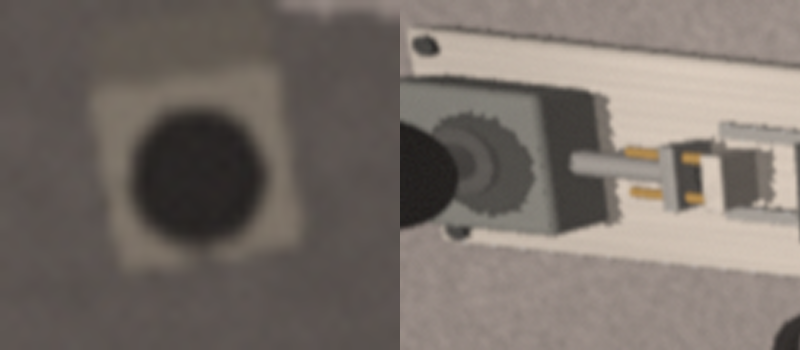

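Run:
```python
from h import *
c=cam("wrist")
P=[plane(c,[155+r/10,305+q/10],.046)[:2] for q,r in((92,97),(277,68),(300,243),(125,270))]
P=np.array(P);print(P.round(4),"ctr",P.mean(0).round(4)); 
e=[P[(i+1)%4]-P[i] for i in range(4)]
print([(round(np.linalg.norm(v)*1000,1),round(np.arctan2(v[1],v[0]),3)) for v in e])
print("cap",plane(c,[155+17.3,305+19.8],.054))
print("rack",[plane(c,p,.03).round(3) for p in([272,290],[247,360],[330,300])])
s=cam("scene")
print("rack scene",[plane(s,p,0).round(3) for p in([310,388],[334,421],[285,458])])
```

```text
[[0.5849 0.1735]
 [0.5864 0.195 ]
 [0.6072 0.1932]
 [0.6057 0.1725]] ctr [0.5961 0.1836]
[(np.float64(21.5), np.float64(1.499)), (np.float64(20.8), np.float64(-0.088)), (np.float64(20.7), np.float64(-1.642)), (np.float64(20.8), np.float64(3.094))]
cap [0.59464505 0.18370988 0.054     ]
rack [array([0.722, 0.107, 0.03 ]), array([0.707, 0.205, 0.03 ]), array([0.815, 0.098, 0.03 ])]
rack scene [array([0.736, 0.112, 0.   ]), array([0.799, 0.132, 0.   ]), array([0.749, 0.259, 0.   ])]
```

The cell centre is at about (0.5955, 0.183), with edges of about 21 mm and yaw of about -0.07. I turn to tool yaw 1.50 first, then look again before the descent.

```bash
python3 -m inch '[[[0,0,0,0.176],[0,0,0,0.176],[0,0,0,0.176],[0,0,0,0.176],[0,0,0,0.176],[0,0,0,0.176],[0,0,0,0.176],[0,0,0,0.178],[0,0,40,0],[0,0,40,0]]]' 
python3 -m inch '[[[0,0,0,0],[0,0,0,0]]]'
python3 - <<'E'
from h import *
c=cam("wrist"); im=c["img"]; cv2.imwrite("pics/w2.png",im)
for o in place_of("wrist","cell_mid")[:2]: print(o,plane(c,o["at"],.027))
for o in place_of("wrist","pocket")[:2]+place_of("wrist","ball")[:1]: print(o)
r,q=map(int,proj(c,[.5955,.1825,.05])); print(r,q)
b=im[r-45:r+45,q-60:q+60]; cv2.imwrite("pics/c3.png",cv2.resize(b,(600,450),interpolation=cv2.INTER_CUBIC)); print(r-45,q-60)
E
python3 go.py 0.5955 0.1825 0.1 1.50
```

```text
time: 5.0
tool_pos: [0.5963, 0.1785, 0.1692]
tool_rot: [3.14, -0.0, 1.503]
contact_force: [0.1, 0.7, 0.4]
opening: 0.092
time: 5.25
tool_pos: [0.5969, 0.1786, 0.1714]
tool_rot: [3.139, -0.001, 1.503]
contact_force: [0.5, -0.1, 0.6]
opening: 0.0918
{'at': [182.5, 316.9], 'conf': 0.95} [0.59485483 0.18117535 0.027     ]
{'at': [192.7, 59.5], 'conf': 0.76}
{'at': [362.6, 273.7], 'conf': 0.71}
{'at': [272.1, 0.0], 'conf': 0.48}
187 317
142 257
t 5.45 shift mm [ 3.7 -1.7 71.5] roll(tool z) 0.003 q6 0.24 F [ 0.  -0.   0.5] pos [0.5968 0.1787 0.1715] rpy [ 3.1387e+00 -8.0000e-04  1.5028e+00] op 0.09216308944847931
```

View pics/c3.png

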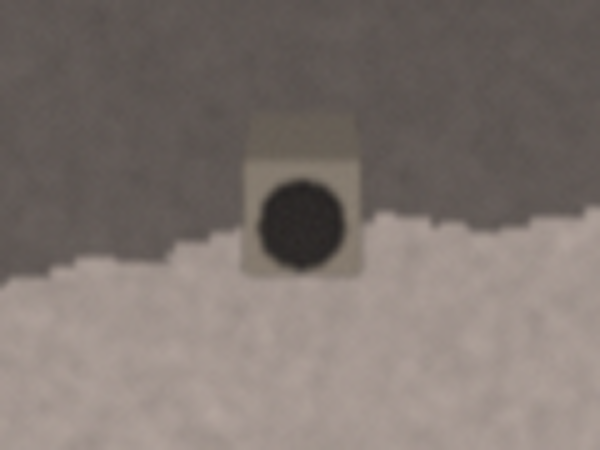

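The crop shows the cell square to the image, with its top centre at about (317,185), matching the estimate of (0.595, 0.182). I descend and grasp.

```bash
python3 -m inch '[[[3,-1.5,0,0],[0,0,40,0],[0,0,40,0],[0,0,35,0],[0,0,25,0],[0,0,15,0],[0,0,0,0]]]' -1
python3 -m inch '[[[0,0,0,0],[0,0,0,0],[0,0,0,0],[0,0,0,0],[0,0,0,0],[0,0,0,0]]]' 1 25
python3 go.py 0.5955 0.1825 0.1 1.50
```

```text
time: 6.32
tool_pos: [0.5943, 0.1816, 0.0141]
tool_rot: [-3.14, 0.0, 1.503]
contact_force: [-1.2, 0.9, 0.1]
opening: 0.0918
time: 7.08
tool_pos: [0.5947, 0.1816, 0.0147]
tool_rot: [-3.142, -0.0, 1.503]
contact_force: [-0.5, 0.0, -0.3]
opening: 0.036
t 7.075 shift mm [  1.    0.7 -85.3] roll(tool z) 0.003 q6 0.24 F [-0.5  0.  -0.3] pos [0.5947 0.1816 0.0147] rpy [-3.1416e+00 -1.0000e-04  1.5028e+00] op 0.03595479562702993
```

```bash
python3 -m inch '[[[0,0,0,0],[0,0,0,0],[0,0,-30,0],[0,0,-50,0],[0,0,-55,0],[0,0,-50,0],[0,0,0,0.088],[0,0,0,0.179]]]'
python3 go.py 0.503 -0.107 0.2 1.235
```

```text
time: 8.07
tool_pos: [0.5948, 0.1816, 0.2005]
tool_rot: [3.141, -0.001, 1.231]
contact_force: [0.2, 0.3, -0.7]
opening: 0.0216
t 8.075 shift mm [-3.027e+02  9.700e+00  3.000e-01] roll(tool z) -0.004 q6 0.51 F [ 0.2  0.3 -0.7] pos [0.5948 0.1816 0.2005] rpy [ 3.1405e+00 -7.0000e-04  1.2309e+00] op 0.021629138962015147
```

```bash
python3 -m inch '[[[-50,1.7,0,0],[-50,1.6,0,0],[-50,1.6,0,0],[-50,1.6,0,0],[-50,1.6,0,0],[-52,1.6,0,0],[0,0,0,0],[0,0,0,0]]]'
python3 go.py 0.503 -0.107 0.2 1.235; python3 w.py w3
```

```text
time: 9.07
tool_pos: [0.5046, -0.1066, 0.1997]
tool_rot: [-3.141, -0.001, 1.235]
contact_force: [-0.6, -0.1, -0.1]
opening: 0.0221
t 9.075 shift mm [-0.9 -1.4 -0.3] roll(tool z) 0.0 q6 -0.02 F [-0.6 -0.1 -0.1] pos [ 0.5046 -0.1066  0.1997] rpy [-3.1415e+00 -5.0000e-04  1.2351e+00] op 0.022073340398509795
cell_mid 0.83 [261.8 319.1] [ 0.4717 -0.2001]
pocket 0.79 [108.4 319.3] [ 0.5283 -0.0391]
ball 0.52 [232.  320.4] [ 0.4933 -0.1426]
holder 0.76 [145.9 323.2] [ 0.519 -0.079]
fixed_jaw 0.73 [ 84.3 321.9] [ 0.5385 -0.0181]
lens_ring 0.78 [110.2 397.4] [ 0.6074 -0.0692]
```

View pics/w3.png

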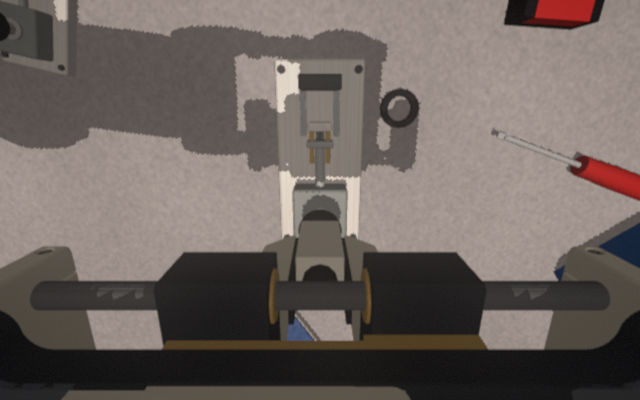

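Run:
```python
from h import *
im=cv2.imread("pics/w3.png"); cv2.imwrite("pics/c4.png",cv2.resize(im[50:140,260:380],(800,600),interpolation=cv2.INTER_CUBIC))
```

```text
(no output)
```

View pics/c4.png

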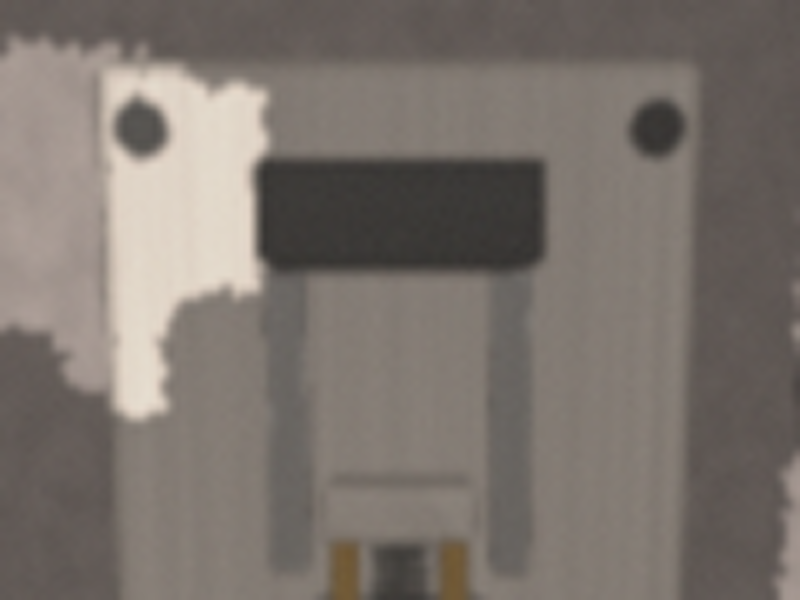

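```bash
python3 - <<'E'
from h import *
c=cam("wrist"); f=lambda x,y,z: plane(c,[50+y/6.667,260+x/6.667],z)[:2]
a,b=f(102,65,.02),f(697,65,.02); l,r=f(122,600,.02),f(680,600,.02)
ang=lambda v:round(np.arctan2(-v[0],v[1]),4)
print("deck end",a,b,np.linalg.norm(b-a),"yaw",round(np.arctan2(*(b-a)[::-1]),4),"y edges",ang(a-l),ang(b-r))
u=np.array([np.sin(.336),np.cos(.336)])
print("pocket from deck end",(a+b)/2-u*.0545)
for z,yy in((.02,268),(.05,268)): print("face",z,f(402,yy,z), f(402,yy,z)-u*.0145)
print("rails ctr",f(399,400,.025),"w",np.linalg.norm(f(310,400,.025)-f(488,400,.025)))
print("jaw back top",f(402,158,.05)-u*.0285, "sprung top edge", f(400,480,.05))
print("jaw ctr line", f(402,210,.05))
E
python3 go.py 0.5275 -0.041 0.2 1.235
```

```text
deck end [0.50273115 0.01845541] [ 0.58522165 -0.01026338] 0.08734673684386941 yaw -0.335 y edges -0.3354 -0.328
pocket from deck end [ 0.52600702 -0.0473564 ]
face 0.02 [ 0.535064   -0.02267133] [ 0.53028316 -0.03636051]
face 0.05 [ 0.53469085 -0.02353033] [ 0.52991001 -0.0372195 ]
rails ctr [ 0.52837759 -0.04049971] w 0.02689538907711771
jaw back top [ 0.52992019 -0.03712116] sprung top edge [ 0.52512069 -0.05021517]
jaw ctr line [ 0.53714662 -0.0164619 ]
t 9.575 shift mm [69.3  0.1 -0.3] roll(tool z) 0.001 q6 -0.02 F [-0.  -0.4 -0.1] pos [ 0.5047 -0.1065  0.1997] rpy [-3.1416e+00 -1.0000e-04  1.2364e+00] op 0.021909145847635737
```

The crop shows the fixed jaw (crop x 258–545, front bottom edge y 268), the rails (inner edges x 310 and 488) and the sprung jaw's front edge (y 480). The opening is about 29 mm. The jaw face, rails and networks agree on the pocket at about (0.5295, -0.0375). The deck-end estimate is about 10 mm off, and I give it no weight. I move over the pocket and stop above the jaws.

```bash
python3 -m inch '[[[37,0.4,0,0],[36.3,0.4,0,0],[0,0,30,0],[0,0,40,0],[0,0,35,0],[0,0,20,0],[0,0,0,0],[0,0,0,0]]]'
python3 go.py 0.5295 -0.0375 0.075 1.235
python3 - <<'E'
from h import *
c=cam("wrist"); im=c["img"]; cv2.imwrite("pics/w5.png",im)
p=[.5295,-.0375]; u=np.array([.33,.944]); 
for z,k in((.05,.0145),(.05,-.0145),(.054,.011)): print(z,k,np.round(proj(c,[*(p+u*k),z])))
for l in("pocket","cell_mid","fixed_jaw"):
  for o in place_of("wrist",l)[:2]: print(l,o)
r,q=map(int,proj(c,[.5343,-.0238,.05])); r0=max(0,r-60); cv2.imwrite("pics/c5.png",cv2.resize(im[r0:r0+120,q-80:q+80],(800,600),interpolation=cv2.INTER_CUBIC)); print(r0,q-80)
E
```

```text
time: 10.58
tool_pos: [0.5301, -0.038, 0.0756]
tool_rot: [3.14, -0.0, 1.236]
contact_force: [-0.5, -0.7, -0.5]
opening: 0.0222
t 10.575 shift mm [ 0.2 -0.7  0.6] roll(tool z) 0.001 q6 0.12 F [-0.5 -0.7 -0.5] pos [ 0.5301 -0.038   0.0756] rpy [ 3.1401e+00 -3.0000e-04  1.2358e+00] op 0.022246208156523464
0.05 0.0145 [210. 318.]
0.05 -0.0145 [253. 318.]
0.054 0.011 [218. 318.]
pocket {'at': [213.1, 317.5], 'conf': 0.6}
cell_mid {'at': [259.4, 319.1], 'conf': 0.79}
fixed_jaw {'at': [187.3, 320.9], 'conf': 0.65}
150 237
```

View pics/c5.png

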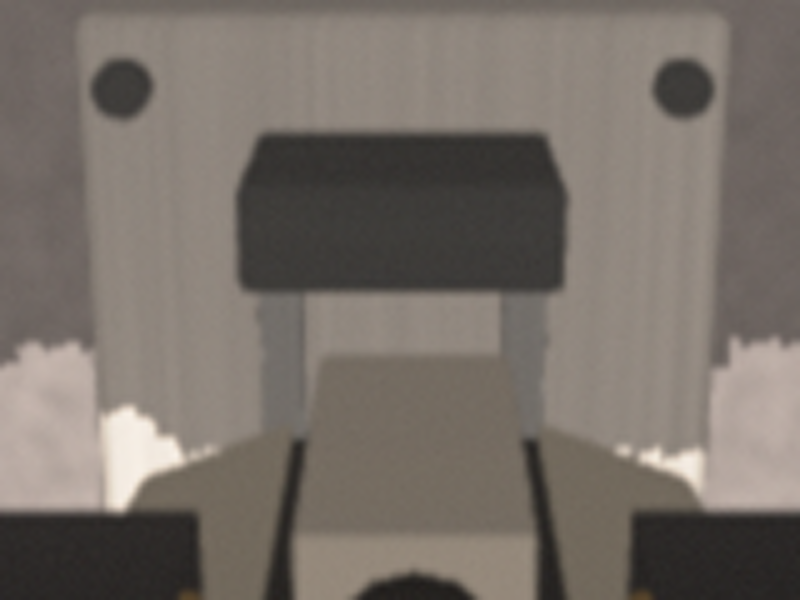

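The crop shows the jaw's front top edge at row 208 and the held cell's bottom front edge at row 221. The cell axis is at column 320 and the holder axis at column 317.4. I correct by about +1.5 mm along tool x and -1.5 mm along tool y, then descend.

```bash
python3 -m inch '[[[1.5,-1.5,0,0],[0,0,0,0],[0,0,8,0],[0,0,8,0],[0,0,8,0],[0,0,0,0]]]'
python3 go.py 0.5295 -0.0375 0.035 1.235
```

```text
time: 11.52
tool_pos: [0.5279, -0.0358, 0.0497]
tool_rot: [-3.14, 0.0, 1.236]
contact_force: [-0.2, -0.1, -0.4]
opening: 0.0216
t 11.525 shift mm [-1.1  2.1 14.7] roll(tool z) 0.001 q6 0.12 F [-0.2 -0.1 -0.4] pos [ 0.5279 -0.0358  0.0497] rpy [-3.1396e+00  1.0000e-04  1.2357e+00] op 0.021633011585325983
```

```bash
python3 -m inch '[[[0,0,6,0],[0,0,6,0],[0,0,2,0],[0,0,0,0],[0,0,0,0]]]'
python3 go.py 0.5295 -0.0375 0.035 1.235
```

```text
time: 12.15
tool_pos: [0.5286, -0.0359, 0.0369]
tool_rot: [3.141, -0.0, 1.236]
contact_force: [0.4, 0.1, -0.5]
opening: 0.0215
t 12.15 shift mm [-1.2  1.3  1.9] roll(tool z) 0.001 q6 0.12 F [ 0.4  0.1 -0.5] pos [ 0.5286 -0.0359  0.0369] rpy [ 3.1413e+00 -1.0000e-04  1.2359e+00] op 0.021519714235134522
```

```bash
for i in 1; do python3 -m inch '[[[0,0,0.7,0],[0,0,0,0],[0,0,0,0]]]'; python3 -m inch '[[[0,0,0.7,0],[0,0,0,0],[0,0,0,0]]]'; done
python3 go.py 0.5295 -0.0375 0.035 1.235
```

```text
time: 12.52
tool_pos: [0.5285, -0.0359, 0.0361]
tool_rot: [3.141, -0.0, 1.236]
contact_force: [0.6, -0.3, -0.8]
opening: 0.022
time: 12.9
tool_pos: [0.5285, -0.0359, 0.0353]
tool_rot: [3.142, -0.0, 1.236]
contact_force: [-0.4, 0.6, -1.1]
opening: 0.0221
t 12.9 shift mm [-1.2  1.4  0.3] roll(tool z) 0.001 q6 0.12 F [-0.4  0.6 -1.1] pos [ 0.5285 -0.0359  0.0353] rpy [ 3.1416e+00 -1.0000e-04  1.2358e+00] op 0.022119330048113783
```

```bash
python3 -m inch '[[[0,0,0.6,0],[0,0,0,0],[0,0,0,0]]]'; python3 -m inch '[[[0,0,0.5,0],[0,0,0,0],[0,0,0,0]]]'
python3 go.py 0.5295 -0.0375 0.035 1.235
```

```text
time: 13.28
tool_pos: [0.5285, -0.0359, 0.0347]
tool_rot: [-3.142, -0.0, 1.236]
contact_force: [0.5, 0.0, -1.2]
opening: 0.0218
time: 13.65
tool_pos: [0.5285, -0.0359, 0.0347]
tool_rot: [3.141, -0.0, 1.236]
contact_force: [-1.4, -0.2, 4.6]
opening: 0.0219
t 13.65 shift mm [-1.2  1.4 -0.3] roll(tool z) 0.001 q6 0.12 F [-1.4 -0.2  4.6] pos [ 0.5285 -0.0359  0.0347] rpy [ 3.1413e+00 -1.0000e-04  1.2359e+00] op 0.02194603913720113
```

The cell is on the floor (4.6 N). I let go and rise.

```bash
python3 -m inch '[[[0,0,-0.4,0],[0,0,0,0],[0,0,0,0],[0,0,0,0],[0,0,0,0],[0,0,0,0]]]' -0.1
python3 -m inch '[[[0,0,0,0],[0,0,-15,0],[0,0,-35,0],[0,0,-45,0],[0,0,-40,0],[0,0,0,0]]]'
python3 go.py 0.4915 -0.1385 0.17 1.235
python3 - <<'E'
from h import *
c=cam("wrist"); cv2.imwrite("pics/w6.png",c["img"])
for l,z in(("cell_mid",.047),("fixed_jaw",.02),("pocket",.02)):
  for o in place_of("wrist",l)[:2]: print(l,round(o["conf"],2),np.round(o["at"]),plane(c,o["at"],z).round(4))
for n in("scene","side"):
  c=cam(n); b=boxes_of(n,"ball"); 
  for l,z in(("ball",.084),("cell_mid",.047)):
    for o in place_of(n,l)[:4]: print(n,l,round(o["conf"],2),np.round(o["at"]),plane(c,o["at"],z).round(4))
E
```

```text
time: 14.4
tool_pos: [0.5285, -0.0359, 0.0346]
tool_rot: [-3.142, -0.0, 1.236]
contact_force: [1.0, 0.3, 0.7]
opening: 0.0507
time: 15.15
tool_pos: [0.5305, -0.0363, 0.1739]
tool_rot: [3.133, -0.001, 1.236]
contact_force: [-0.6, 0.9, -0.8]
opening: 0.0508
t 15.15 shift mm [-109.3   -3.2    3.8] roll(tool z) 0.001 q6 0.12 F [-0.6  0.9 -0.8] pos [ 0.5305 -0.0363  0.1739] rpy [ 3.1335e+00 -1.1000e-03  1.2359e+00] op 0.05077538500536171
cell_mid 0.88 [191. 315.] [ 0.5278 -0.0366  0.047 ]
fixed_jaw 0.8 [ 7. 21.] [0.3409 0.1949 0.02  ]
fixed_jaw 0.71 [161. 320.] [ 0.5393 -0.0161  0.02  ]
pocket 0.78 [25. 20.] [0.3324 0.1837 0.02  ]
pocket 0.67 [187. 319.] [ 0.5298 -0.0404  0.02  ]
scene ball 0.81 [154. 407.] [0.4204 0.3801 0.084 ]
scene ball 0.79 [237. 204.] [ 0.4972 -0.1358  0.084 ]
scene ball 0.4 [162. 290.] [0.3197 0.1088 0.084 ]
scene cell_mid 0.63 [248. 266.] [ 0.5379 -0.0355  0.047 ]
side ball 0.84 [295. 323.] [0.4171 0.373  0.084 ]
side ball 0.53 [133. 331.] [ 0.4966 -0.1402  0.084 ]
side ball 0.53 [216. 393.] [0.2937 0.1323 0.084 ]
side cell_mid 0.68 [165. 311.] [ 0.5324 -0.0351  0.047 ]
```

```bash
python3 -m inch '[[[0,0,-27,0],[-40,17,0,0],[-40,16,0,0],[-36,16,0,0]]]' -1
python3 -m inch '[[[0,0,0,-0.18],[0,0,0,-0.18],[0,0,0,-0.18],[0,0,0,-0.18],[0,0,0,-0.18],[0,0,0,-0.18],[0,0,0,-0.18],[0,0,0,-0.17],[0,0,0,0],[0,0,0,0]]]'
python3 go.py 0.494 -0.1395 0.2 2.67
python3 - <<'E'
from h import *
c=cam("wrist"); im=c["img"]; cv2.imwrite("pics/w7.png",im)
for o in place_of("wrist","ball")[:2]: print(o,plane(c,o["at"],.084))
for o in place_of("wrist","cell_mid")[:2]: print("cell",o)
print("pred",proj(c,[.494,-.1395,.084]))
m=(im.max(2)<50).astype(np.uint8)
n,L,st,ce=cv2.connectedComponentsWithStats(m)
for i in range(1,n):
    if st[i,4]>600: print(st[i],ce[i],plane(c,ce[i][::-1],.084))
E
```

```text
time: 16.25
tool_pos: [0.5366, -0.1629, 0.1967]
tool_rot: [3.141, -0.0, 1.236]
contact_force: [0.3, 0.3, -0.0]
opening: 0.0861
time: 17.5
tool_pos: [0.5366, -0.1616, 0.1965]
tool_rot: [3.141, -0.0, 2.663]
contact_force: [-0.0, -0.1, 0.2]
opening: 0.0919
t 17.5 shift mm [48.  -0.1 -3.5] roll(tool z) -0.007 q6 -1.52 F [-0.  -0.1  0.2] pos [ 0.5366 -0.1616  0.1965] rpy [ 3.1415e+00 -1.0000e-04  2.6625e+00] op 0.09186284116434405
{'at': [138.2, 318.5], 'conf': 0.93} [ 0.4918847  -0.14070988  0.084     ]
cell {'at': [115.3, 435.2], 'conf': 0.75}
pred [np.float64(139.78485514400165), np.float64(320.9373453685272)]
[ 297  117   46   46 1156] [322.41262976 142.48875433] [ 0.49657804 -0.13943561  0.084     ]
[    0   239   640   161 42709] [259.53206584 348.03713503] [ 0.65463214 -0.29475732  0.084     ]
[  393   239   235   102 12116] [533.33641466 294.02996038] [ 0.72266662 -0.0238477   0.084     ]
```

View pics/w7.png

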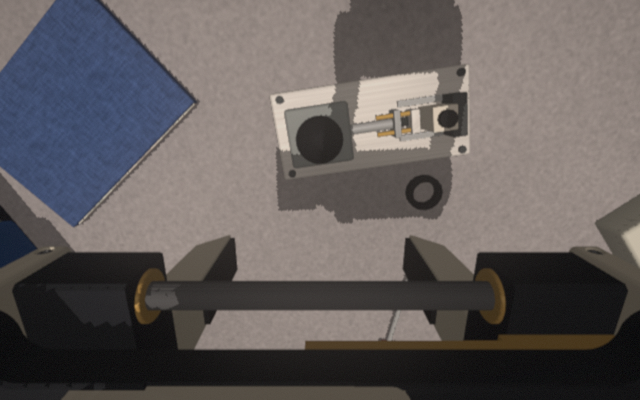

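The cell stands between the jaws at (447,118), and the ball outline is centred at (320,140), within 1 mm of the computed ball position. I move over it, descend and grip.

```bash
python3 -m inch '[[[24,-0.3,0,0],[24,-0.3,0,0],[0,0,35,0],[0,0,40,0],[0,0,36,0],[0,0,20,0],[0,0,0,0],[0,0,0,0]]]'
python3 go.py 0.4938 -0.139 0.0652 2.663
```

```text
time: 18.65
tool_pos: [0.4943, -0.1404, 0.0665]
tool_rot: [3.141, 0.001, 2.665]
contact_force: [-0.2, 0.5, -0.1]
opening: 0.0922
t 18.65 shift mm [1.1 1.  1.3] roll(tool z) 0.002 q6 -1.52 F [-0.2  0.5 -0.1] pos [ 0.4943 -0.1404  0.0665] rpy [3.1414e+00 1.5000e-03 2.6654e+00] op 0.09215829063716452
```

```bash
python3 -m inch '[[[1,0.5,1,0],[0,0,0,0],[0,0,0,0],[0,0,0,0],[0,0,0,0],[0,0,0,0],[0,0,0,0],[0,0,0,0]]]' 1 60
python3 -c "
from cell import *
s=observe();print(s['torque'],s['contact_force'],s['opening'],s['qpos'])"
```

```text
time: 19.65
tool_pos: [0.493, -0.1393, 0.0646]
tool_rot: [-3.142, 0.0, 2.666]
contact_force: [0.2, 0.0, -0.1]
opening: 0.0381
[-0.15308772 -0.00260229 -0.01600141] [ 0.22788716  0.03527915 -0.12492545] 0.03809643481579187 [-4.25041891e-01  5.11629273e-01  1.76491019e+00 -5.42134931e-05
  8.65051508e-01 -1.52001366e+00]
```

```bash
cat > t.py <<'E'
from h import *
s=observe(); v=[]
print("t",s["time"],"yaw",round(s["tool_rot"][2],3),"tq",s["torque"].round(3),"j6",round(s["joint_efforts"][5],3),"F",s["contact_force"].round(1),"op",round(s["opening"],4))
E
python3 -m inch '[[[0,0,0,0.08],[0,0,0,0.08],[0,0,0,0.04]]]'; python3 t.py;python3 -m inch '[[[0,0,0,0.08],[0,0,0,0.08],[0,0,0,0.04]]]';python3 t.py
```

```text
time: 20.02
tool_pos: [0.493, -0.1393, 0.0646]
tool_rot: [-3.141, 0.0, 2.465]
contact_force: [-0.4, -0.9, 0.6]
opening: 0.0381
t 20.025 yaw 2.465 tq [-0.133  0.056  0.173] j6 -0.045 F [-0.4 -0.9  0.6] op 0.0381
time: 20.4
tool_pos: [0.493, -0.1393, 0.0646]
tool_rot: [-3.142, 0.0, 2.265]
contact_force: [-0.1, -0.7, 0.6]
opening: 0.0381
t 20.4 yaw 2.265 tq [-0.19  -0.035  0.217] j6 -0.044 F [-0.1 -0.7  0.6] op 0.0381
```

```bash
for i in 1; do
python3 -m inch '[[[0,0,0,0.05],[0,0,0,0.05],[0,0,0,0]]]' >/dev/null; python3 t.py
python3 -m inch '[[[0,0,0,0.05],[0,0,0,0.05],[0,0,0,0]]]' >/dev/null; python3 t.py
python3 -m inch '[[[0,0,0,0.05],[0,0,0,0.05],[0,0,0,0]]]' >/dev/null; python3 t.py; done
python3 - <<'E'
from h import *
im=[]
c=cam("wrist"); cv2.imwrite("pics/w8.png",c["img"])
r,q=map(int,proj(c,[.525,-.05,.04])); print(r,q)
r0=max(r-45,0); q0=min(q-60,520); im.append(cv2.resize(c["img"][r0:r0+90,q0:q0+120],(400,300),interpolation=2))
c=cam("scene"); r,q=map(int,proj(c,[.522,-.06,.04])); im.append(cv2.resize(c["img"][r-30:r+30,q-40:q+40],(400,300),interpolation=2))
cv2.imwrite("pics/c8.png",np.hstack(im))
E
```

```text
t 20.775 yaw 2.166 tq [-0.173  0.011 -0.113] j6 0.128 F [ 0.4 -0.7  0.6] op 0.0381
t 21.15 yaw 2.067 tq [-0.181  0.065 -0.121] j6 0.131 F [-0.5  0.3  0.1] op 0.0379
t 21.525 yaw 1.967 tq [-0.145 -0.04  -0.079] j6 0.14 F [ 0.4 -1.3  0. ] op 0.0378
117 435
```

View pics/c8.png

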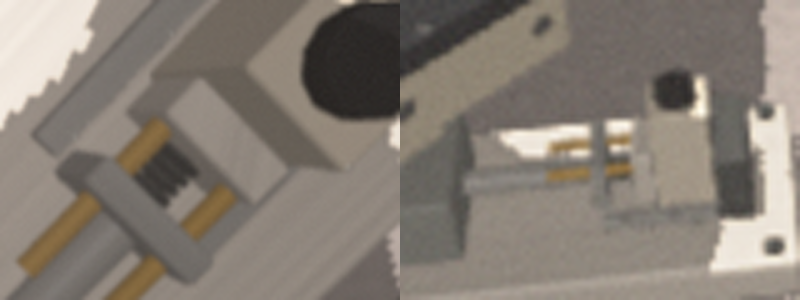

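The crop shows the jaw almost at the cell, with the spring gap still at its full width. From here I read the torque while the knob is turning, in small steps.

```bash
python3 -m inch '[[[0,0,0,0.04],[0,0,0,0.04]]]' >/dev/null; python3 t.py
python3 -m inch '[[[0,0,0,0.04]]]' >/dev/null; python3 t.py
python3 -m inch '[[[0,0,0,0.04]]]' >/dev/null; python3 t.py
python3 -m inch '[[[0,0,0,0.04]]]' >/dev/null; python3 t.py
python3 -m inch '[[[0,0,0,0.04]]]' >/dev/null; python3 t.py
```

```text
t 21.875 yaw 1.886 tq [-0.161 -0.01   0.178] j6 -0.216 F [1.1 0.4 0.4] op 0.0378
t 22.0 yaw 1.846 tq [-0.196  0.006  0.204] j6 -0.201 F [ 0.7 -0.1 -0.3] op 0.0379
t 22.125 yaw 1.806 tq [-0.17  -0.024  0.201] j6 -0.191 F [-0.8 -0.8 -1. ] op 0.0378
t 22.25 yaw 1.766 tq [-0.144 -0.052  0.286] j6 -0.181 F [ 0.5 -0.7 -0.5] op 0.038
t 22.375 yaw 1.726 tq [-0.186 -0.03   0.242] j6 -0.171 F [-0.3 -0.4 -1. ] op 0.0379
```

```bash
python3 -m inch '[[[0,0,0,0.03]]]' >/dev/null; python3 t.py
python3 -m inch '[[[0,0,0,0.03]]]' >/dev/null; python3 t.py
python3 -m inch '[[[0,0,0,0.03]]]' >/dev/null; python3 t.py
python3 -m inch '[[[0,0,0,0.03]]]' >/dev/null; python3 t.py
```

```text
t 22.5 yaw 1.696 tq [-0.152 -0.08   0.196] j6 -0.018 F [ 1.3 -1.2 -0.4] op 0.038
t 22.625 yaw 1.665 tq [-0.195 -0.082  0.253] j6 -0.07 F [ 0.1 -0.4 -0.2] op 0.0373
t 22.75 yaw 1.634 tq [-0.167 -0.139  0.253] j6 -0.056 F [ 0.2 -0.8 -0.8] op 0.0379
t 22.875 yaw 1.604 tq [-0.238 -0.105  0.302] j6 -0.043 F [ 1.4  0.2 -0.6] op 0.0375
```

```bash
cat > rect.py <<'E'
from h import *
def rect(c,z=.045,yaw=-.336,O=(.5295,-.0365)):
    # holder frame patch: y from -70..+20 mm rel pocket (cols), x -20..20 (rows), 8 px/mm
    u=np.array([-np.sin(yaw),np.cos(yaw)]); v=np.array([np.cos(yaw),np.sin(yaw)])
    q=[(-70,-18),(20,-18),(20,18),(-70,18)]
    src=np.float32([proj(c,[*(np.array(O)+u*a/1000+v*b/1000),z])[::-1] for a,b in q])
    dst=np.float32([((a+70)*8,(b+18)*8) for a,b in q])
    return cv2.warpPerspective(c["img"],cv2.getPerspectiveTransform(src,dst),(720,288),flags=cv2.INTER_CUBIC)
def old(c,f,pos,yaw):
    T=np.eye(4);T[:3,3]=pos;T[:3,:3]=R.from_euler('xyz',[np.pi,0,yaw]).as_matrix();T=T@np.array(c["T_tool_cam"])
    d=dict(c);d["E"],d["Q"],d["img"]=T[:3,3],T[:3,:3],cv2.imread(f);return d
E
python3 - <<'E'
from rect import *
c=cam("wrist"); cv2.imwrite("pics/w9.png",c["img"])
A=[rect(old(c,"pics/w8.png",[.493,-.1393,.0646],1.967)),rect(c)]
cv2.imwrite("pics/r9.png",np.vstack(A))
E
python3 t.py
```

```text
t 22.925 yaw 1.603 tq [-0.218 -0.127  0.152] j6 0.061 F [ 1.8 -0.  -1.6] op 0.0379
```

View pics/r9.png

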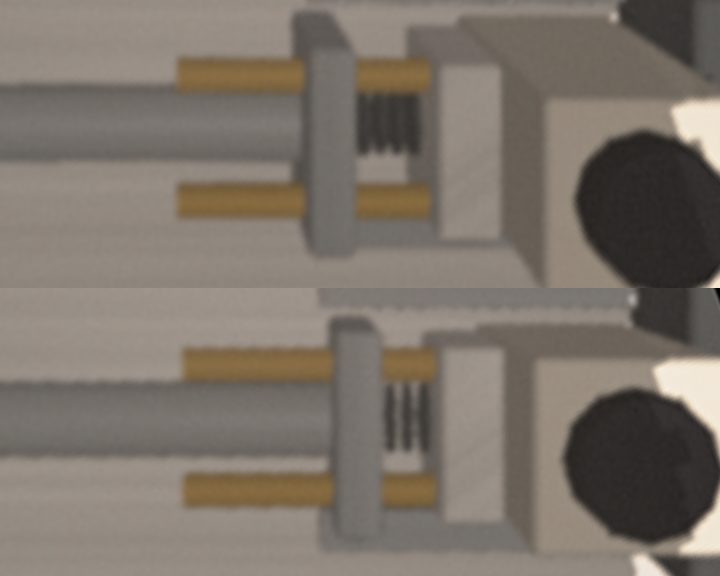

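The rectified views compare the spring gap at yaw 1.967 (top: carriage edge 357, jaw edge 440, about 10 mm) with now (383 to 443, about 7.3 mm). The spring is pressed in about 2.8 mm, or 7 N, and the torque of about 0.27 N m agrees. It needs about 0.12 rad more.

```bash
cat > gold.py <<'E'
from rect import *
def gold(im):
    h=cv2.cvtColor(im,cv2.COLOR_BGR2HSV); m=(h[...,1]>110)&(h[...,0]<30)
    o=[]
    for r0,r1 in((55,95),(180,220)):
        k=m[r0:r1].sum(0)>10; e=np.flatnonzero(np.diff(np.r_[0,k.astype(int),0])); o.append([(a,b) for a,b in zip(e[::2],e[1::2]) if b-a>8])
    return [[tuple(map(int,t)) for t in x] for x in o]
if __name__=="__main__":
    c=cam("wrist"); 
    print("w8",gold(rect(old(c,"pics/w8.png",[.493,-.1393,.0646],1.967)))); print("w9",gold(rect(old(c,"pics/w9.png",[.493,-.1393,.0646],1.603)))); print("now",gold(rect(c)))
    cv2.imwrite("pics/now.png",c["img"])
E
python3 -m inch '[[[0,0,0,0.04]]]' >/dev/null; python3 t.py
python3 -m inch '[[[0,0,0,0.03]]]' >/dev/null; python3 t.py
python3 -m inch '[[[0,0,0,0.03]]]' >/dev/null; python3 t.py; python3 gold.py
```

```text
t 23.05 yaw 1.565 tq [-0.136 -0.123  0.297] j6 -0.261 F [ 0.2 -0.9 -0.5] op 0.0376
t 23.175 yaw 1.535 tq [-0.205 -0.146  0.297] j6 0.026 F [ 1.1 -0.2 -2. ] op 0.0378
t 23.3 yaw 1.504 tq [-0.2   -0.221  0.295] j6 -0.017 F [ 1.2 -0.1 -0.8] op 0.0379
w8 [[(181, 303), (360, 429)], [(181, 304), (360, 430)]]
w9 [[(187, 330), (386, 433)], [(186, 331), (385, 433)]]
now [[(187, 338), (394, 434)], [(187, 339), (394, 434)]]
```

```bash
python3 -m inch '[[[0,0,0,0.025],[0,0,0,0.02],[0,0,0,0],[0,0,0,0]]]' >/dev/null; python3 t.py; python3 gold.py
python3 -m inch '[[[0,0,0,0],[0,0,0,0],[0,0,0,0],[0,0,0,0],[0,0,0,0],[0,0,0,0]]]' -1; python3 gold.py
python3 -m inch '[[[0,0,-20,0],[0,0,-40,0],[0,0,-40,0],[0,0,-30,0],[0,0,0,0],[0,0,0,0],[0,0,0,0]]]'; python3 gold.py
python3 - <<'E'
from rect import *
c=cam("wrist")
for z in(.035,.04,.045): print(z,gold(rect(c,z)) if 0 else "")
print(place_of("wrist","cell_mid")[:1],[plane(c,o["at"],.047) for o in place_of("wrist","cell_mid")[:1]])
for l in("vial","jar","lens_ring"):
  for n in("scene","side"):
    d=cam(n); print(l,n,[plane(d,o["at"],0)[:2].round(3) for o in place_of(n,l)[:1]])
E
```

```text
t 23.85 yaw 1.461 tq [-0.224 -0.357  0.113] j6 0.123 F [ 2.5 -1.2 -2.3] op 0.0379
w8 [[(182, 304), (361, 429)], [(182, 305), (360, 430)]]
w9 [[(187, 330), (386, 434)], [(186, 331), (385, 434)]]
now [[(187, 342), (398, 434)], [(187, 343), (397, 434)]]
time: 24.65
tool_pos: [0.493, -0.1392, 0.0646]
tool_rot: [-3.142, -0.0, 1.461]
contact_force: [0.1, -0.0, 1.3]
opening: 0.0904
w8 [[(182, 304), (361, 429)], [(182, 305), (360, 430)]]
w9 [[(187, 330), (386, 434)], [(186, 331), (385, 434)]]
now [[(187, 342), (397, 433)], [(187, 343), (397, 434)]]
time: 25.58
tool_pos: [0.4924, -0.139, 0.1933]
tool_rot: [-3.139, -0.001, 1.461]
contact_force: [0.1, 0.1, -0.6]
opening: 0.092
w8 [[(182, 304), (361, 429)], [(182, 305), (360, 430)]]
w9 [[(187, 330), (386, 434)], [(186, 331), (385, 434)]]
now [[(189, 340), (399, 430)], [(188, 340), (399, 432)]]
0.035 
0.04 
0.045 
[{'at': [64.7, 349.0], 'conf': 0.88}] [array([ 0.53031662, -0.03315276,  0.047     ])]
vial scene [array([0.513, 0.28 ])]
vial side []
jar scene [array([0.457, 0.183])]
jar side [array([0.442, 0.179])]
lens_ring scene [array([ 0.61 , -0.067])]
lens_ring side [array([ 0.605, -0.062])]
```

The knob is released and the spring gap is unchanged, at about 4.1 mm compression (about 10 N). The bystanders are in place.

```bash
python3 -c "
from cell import *
print(hand_in())"
```

```text
the job is handed in; nothing more can be done
None
```

I stood the white reference cell in the pocket of the large white holder, let go of it, and turned the ball knob about 1.2 rad clockwise in one 60 N grip. I then released the knob, backed the arm off, and handed the job in at about 26 s; the hand-in gives no verdict.

**Clamping:** in the rectified wrist pictures the spring is pressed in about 4.1 mm, or about 10 N. The torque while turning was about 0.30 N m just before the last 0.045 rad, which also points to about 10 N. The spring gap stayed the same after I released the knob and backed off.

**Cell and bystanders:** the network still finds the cell in the pocket, about 4 mm from where I set it down, toward the fixed jaw, as clamping would move it. I saw the cell upright in the wrist pictures before the last 0.14 rad of turning, but did not check it by eye after the release. The vial, jar and ring are where they were, to within camera accuracy; the side camera missed the vial in the last check.

**Checks that disagreed:**
- **Pocket position:** the estimate from the deck's end edge was about 10 mm off the jaw, rails and networks, so I ignored it. The cell went in without touching the jaws.
- **Ball opening:** the fingers read about 38 mm on the 40 mm ball, and I did not find out why. The knob did turn, since the carriage moved with it.

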